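# Lock in the station plungers and shoot the interlock bolt

### The arm

A 7-joint arm with a two-finger parallel gripper is mounted at the origin on a cart in front of the work surface, level with it; the furniture and walls round the work are solid. World frame = base frame: x ahead of the robot, y to its left, z up, the work surface at z = 0. Lengths are in m, angles in rad, forces in N, time in s.
With the tool pointing down it reaches from about 0.4 to 0.9 m from the base axis. Payload 5.5 kg.
Tool frame: the origin (TCP) lies midway between the tips of the shut fingers; the grasp point (between the pads) lies 19 mm behind it; x points along the fingers, y is the direction in which the jaws open and shut, and the axes are right-handed (so a half turn about x gives the same grasp; the last joint's range is limited). The gripper opens to 92 mm and grips with 3 to 60 N. Pads are 19 mm wide; open, the fingers measure 130 mm over their backs; the gripper's body (75 mm by 190 mm) begins 47 mm behind the grasp point.
Start: joints at [0.263, 0.501, -0.427, 1.55, 0.221, 1.138, -0.21], TCP at [0.65, 0, 0.227] pointing down, gripper open.
Joint ranges: [-2.88, 2.88], [-0.31, 2.03], [-1.54, 1.56], [0.2, 2.42], [-1.41, 4.55], [0.19, 2.02], [-2.57, 2.57]. Speed limits (rad/s): [2.57, 2.57, 3.14, 3.14, 3.14, 3.14, 3.14].

### API

Orientations are given as [roll, pitch, yaw] about the fixed x, y, z axes, in that order (R = Rz(yaw) Ry(pitch) Rx(roll)).
In Python, from workcell import ctrl gives the robot as it stands. The module is installed in compiled form; this text tells all that it offers.
- The arm moves only by the shell command python3 -m inch 'ROWS' [FORCE]. ROWS is JSON, a list of rows, each an object with "fingers": the finger opening in mm, from 0 to 91.8; "xyz": the shift along the tool's x, y, z in mm, a list of three; "angular": the turn, a rotation vector about the tool's x, y, z in rad, a list of three. In form: [{"fingers": fingers, "xyz": [tx, ty, tz], "angular": [wx, wy, wz]}, ...]. A call has exactly 10 rows; each row is the pose to reach, as a shift and turn from the pose measured when the call began, along the tool's axes at that moment; what a row does not reach only later rows make up. A row lasts 1/8 s, in which the tool goes at most 62.5 mm and 10.7 degrees, less where a joint would pass 70% of its speed; a pose out of reach is approached as far as the arm can. A call with a gripper value outside its range is refused whole. The fingers move at their own pace and stop on an object; FORCE is the grip in N (left out, the last holds). Time passes only in rows, so rows that repeat a pose let the fingers close, or fill a call up. It gives the time, the measured TCP pose, the force and the opening at its end, in the units of the state.
- ctrl.get_state(): the state, without advancing time (a new reading comes with each control period).
- ctrl.read_camera(name): name is "scene" or "side" or "wrist"; returns (picture, depth): 384x512x3 uint8, red, green, blue; 384x512 float32, m along the optical axis (not along the pixel's ray), 0 where there is no reading.
- ctrl.get_calibration(name): a dict with "intrinsics" (3x3 intrinsics, pixels), "k1" (the pictures are not rectified: a ray, as slopes to the right and down, at radius r is drawn at 1 + k1 r^2 times it, then the intrinsics apply), "extrinsics" (4x4, takes a point from camera to world coordinates). Camera axes: x right, y down, z forward; pixel columns grow to the right and rows downward; lengths in m; the calibration is good to about 2 mm. A picture is of the moment at which its call begins: read the wrist's pose just before it. get_calibration takes no time and is no camera call; for the wrist camera it gives the pose at the moment of the call.
- ctrl.hand_in(): hands the job in, once; it reports no verdict.
Trained networks look in the newest picture that a camera, given by its name, has taken for a name from the list of things; names that differ only in an ending like _2 or _b are one class to them, and where a whole thing is asked for, a point or a joint stands for the part that bears it (a point fixed in the world has none). Each returns a list of dicts, best first, with "conf" (0 to 1); they miss things now and then, are a little off and sometimes report something else, mostly with a low value. They report only what shows in the picture. A call takes as long as a camera call.
- ctrl.search_frame(thing, camera): "location" ([x, y, z] in m, in the coordinates of the camera as it stood for that picture, good to about 4 mm: the middle of the surface that is visible of it).
The state is a dict: "time_s": time; "joint_pos": joint angles; "joint_vel": joint speeds; "tau": joint torques, N m; "tool_pos": TCP position; "tcp_rot": TCP orientation; "contact_force": force on the tool from outside, world axes, zero at the start; "ft_torque": the same for the moment, N m; "gripper_width": finger opening in m.
Only numpy, scipy, OpenCV 4.12 (cv2) and the standard library are available. Lean on these libraries where they do the work, as an engineer would, in place of code of your own. Each camera call takes 0.05 s, during which the arm holds its last target. There are 200 camera calls.

### The job

Make the filling line's interlock box ready: all three push-push plungers must be locked in (a press lets out one that is already in, and by eye you can hardly tell which are in, so feel them), and then push the sliding bolt on top all the way across to its stop and leave it there. The bolt only passes when all three plungers are in, so never force it, and do not disturb the jars, the label roll or the funnel.

Things in the scene. Friction and masses are not known exactly. Their poses are not given: they have to be found in the camera images.
- interlock_box: Grey box with aluminium top, fixed, 134 x 262 x 75 mm (own x, y, z). Origin: centre of its underside, on the worktop; x axis points away from the robot (turned up to 0.25 rad), y left, z up. On its flat top (75 mm up): three equal round collars in a row along y, each with a plunger inside, and nearer the robot the bolt. At least one plunger starts in and at least one out; which is not told.
- collar_left (a point): Centre of the rim plane of the left collar (box frame 22, 72, 103 mm). Collar: 64 mm outside, 56 mm inside diameter, rim 28 mm above the box top. In it a flat steel plunger cap, 50 mm across, moving only vertically. OUT: cap top 4 mm below the rim (99 mm above the worktop). LOCKED IN: cap top about 14 mm below the rim (89 mm above the worktop).
- collar_middle (a point): Rim centre of the middle collar (box frame 22, 0, 103 mm), same make. All plungers: an OUT one pressed to its hard stop (cap 22 mm below the rim, 81 mm above the worktop) and released rises to LOCKED IN; a LOCKED IN one pressed to the stop and released comes OUT. Press to within 1.5 mm of the stop and wait 0.5 s after releasing for it to settle.
- collar_right (a point): Rim centre of the right collar (box frame 22, -72, 103 mm), same make. Spring of all plungers: a cap stands still under a touch of up to about 4 N (out) or 6 N (in), then gives; about 9 to 13 N at the stop. Pressing a locked-in cap down by less than 3 mm changes nothing.
- bolt_tab (a point): Middle of the top edge of the bolt's upright tab, 30 (x) by 12 (y) mm, top 52 mm above the box top (127 above the worktop), foot 8 mm above it. Starts at box frame (-44, 50, 127 mm), moves with the bolt to the right (-y of the box). A 12 mm rod runs through it along y, axis 14 mm above the box top, with a 20 mm collar at its left; guide blocks 24 x 18 x 26 mm at y = +98 and -98 mm.
- bolt (a joint): How far the bolt is shot, in m: 0 as at the start (left), 0.042 at its stop (right). Slides with about 3 N and stays where it is left. If any plunger is out it jams after about 5 mm.
- jar_amber: Open glass jar of light paste, loose, 70 mm diameter, 113 mm high, to the left of the box. Origin: centre of its underside. Bystander.
- jar_dark: Open glass jar of dark paste, loose, 70 mm diameter, 113 mm high, to the right of the box. Origin: centre of its underside. Bystander.
- labels: White label roll, loose, 66 mm diameter, 39 mm high, to the right of the box, nearer the robot. Origin: centre of its underside. Bystander.
- funnel: White funnel standing on its wide mouth, loose, 68 mm diameter, 72 mm high, farther to the right. Origin: centre of its underside. Bystander.

How it is judged:
At the end, for the whole second after the job is handed in: The bolt stays shot to within 5 mm of its stop, which is possible only with all three plungers locked in; both jars stand upright (value of joint bolt above 0.037 m and angle between each of jar_amber, jar_dark's own z axis and vertical below 0.2 rad); the robot touches nothing.
It fails at once if the bolt is forced (pushed with more than 60 N) (contact force between any of the fingers, the arm and bolt above 60 N).
It fails at once if a jar, the label roll or the funnel is pushed more than 25 mm from its place (distance of any of jar_amber, jar_dark, labels, funnel from where it was at the start of the episode above 0.025 m).
It also fails if it takes over 58 s, if anything falls off the work surface, if the arm or the gripper's body presses on something with over 40 N, if the wrist force passes 120 N, or if a joint passes its speed limit or range.

## Working session

There is one attempt and no reset: what is moved stays moved. The work goes in short steps, Python scripts to look and compute and a shell command to move; the robot and the scene stay as the last step left them, time stands still between calls to the robot, and variables do not carry over. Pictures are saved under pics/ and viewed, about 8 in all and at most 12, crops included, and the job is handed in when it is done.

```bash
mkdir -p pics
cat > h.py <<'E'
import numpy as np, cv2
from workcell import ctrl
def grab(n,f):
    C=ctrl.get_calibration(n); p,d=ctrl.read_camera(n); cv2.imwrite(f,p[:,:,::-1]); return p,d,C
def w(C,v): 
    E=np.array(C['extrinsics']); return E[:3,:3]@np.array(v)+E[:3,3]
def cloud(d,C):
    K=np.array(C['intrinsics']);D=np.array([C['k1'],0,0,0,0],float)
    h,wd=d.shape;u,v=np.meshgrid(np.arange(wd),np.arange(h))
    q=cv2.undistortPoints(np.stack([u,v],-1).reshape(-1,1,2).astype(float),K,D).reshape(h,wd,2)
    P=np.dstack([q[...,0]*d,q[...,1]*d,d]);E=np.array(C['extrinsics'])
    W=P@E[:3,:3].T+E[:3,3];W[d==0]=np.nan;return W
E
python3 - <<'E'
from h import *
s=ctrl.get_state();print({k:np.round(v,3) for k,v in s.items()})
np.set_printoptions(precision=4,suppress=True)
for n in['scene','wrist']:
    p,d,C=grab(n,f'pics/{n}0.png');W=cloud(d,C);np.save(f'{n}0.npy',W)
    for t in['interlock_box','collar_left','collar_middle','collar_right','bolt_tab','jar_amber','jar_dark','labels','funnel']:
        print(n,t,[(round(r['conf'],2),w(C,r['location']).round(3)) for r in ctrl.search_frame(t,n)[:3]])
E
python3 -c "
import cv2,numpy as np
a=cv2.imread('pics/scene0.png');b=cv2.imread('pics/wrist0.png')
cv2.imwrite('pics/both0.png',cv2.resize(np.vstack([a,b]),(400,600)))"
```

```text
{'time_s': np.float64(0.0), 'joint_pos': array([ 0.263,  0.502, -0.427,  1.551,  0.221,  1.138, -0.21 ]), 'joint_vel': array([ 0.001, -0.002,  0.001, -0.001, -0.001,  0.   , -0.001]), 'tau': array([-0.0000e+00, -5.6660e+01, -5.8160e+00, -2.7911e+01, -6.9000e-02,
        3.1000e-02,  0.0000e+00]), 'tool_pos': array([ 0.649, -0.   ,  0.226]), 'tcp_rot': array([-1.61 ,  1.569,  3.103]), 'contact_force': array([-0.114, -0.236, -0.636]), 'ft_torque': array([ 0.022, -0.047,  0.001]), 'gripper_width': np.float64(0.092)}
scene interlock_box [(0.77, array([ 0.431, -0.111,  0.074]))]
scene collar_left [(0.77, array([ 0.435, -0.111,  0.077]))]
scene collar_middle [(0.94, array([ 0.433, -0.11 ,  0.07 ])), (0.67, array([0.508, 0.173, 0.086]))]
scene collar_right [(0.64, array([ 0.438, -0.111,  0.072]))]
scene bolt_tab [(0.86, array([0.437, 0.028, 0.094])), (0.46, array([ 0.434, -0.112,  0.073]))]
scene jar_amber [(0.56, array([0.508, 0.177, 0.082]))]
scene jar_dark [(0.65, array([ 0.493, -0.247,  0.072]))]
scene labels [(0.89, array([ 0.373, -0.227,  0.037]))]
scene funnel [(0.64, array([ 0.576, -0.465,  0.022]))]
wrist interlock_box [(0.61, array([0.472, 0.051, 0.074]))]
wrist collar_left [(0.74, array([0.476, 0.047, 0.076]))]
wrist collar_middle [(0.96, array([0.472, 0.044, 0.075]))]
wrist collar_right [(0.57, array([0.474, 0.044, 0.077]))]
wrist bolt_tab [(0.6, array([0.445, 0.035, 0.096]))]
wrist jar_amber [(0.81, array([0.529, 0.164, 0.03 ]))]
wrist jar_dark [(0.85, array([ 0.517, -0.197,  0.023]))]
wrist labels []
wrist funnel []
```

View pics/both0.png

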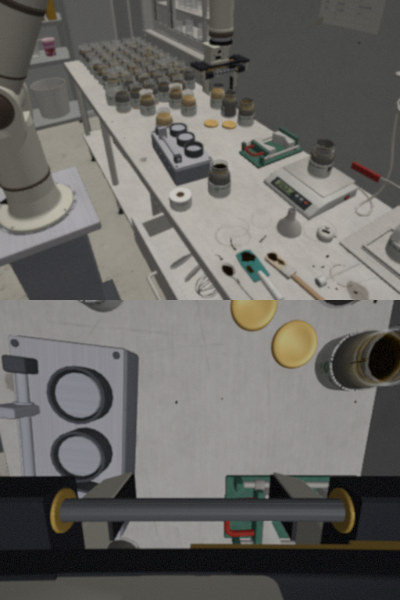

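```bash
cat > fit.py <<'E'
from h import *
from scipy.optimize import least_squares
L=np.array([[22,72],[22,0],[22,-72]])/1e3
def R(a): return np.array([[np.cos(a),-np.sin(a)],[np.sin(a),np.cos(a)]])
def fit(W,p0):
    P=W.reshape(-1,3);P=P[np.isfinite(P[:,0])]
    m=(abs(P[:,2]-.103)<.004)&(P[:,0]>.35)&(P[:,0]<.65)&(abs(P[:,1])<.2)
    Q=P[m,:2]
    def f(p):
        c=L@R(p[2]).T+p[:2]
        r=np.linalg.norm(Q[:,None]-c,axis=2)-.030
        return np.abs(r).min(1)
    s=least_squares(f,p0,loss='soft_l1',f_scale=.003)
    return s.x,len(Q),np.median(f(s.x)),np.median(P[m,2])
E
python3 - <<'E'
from fit import *
np.set_printoptions(precision=4,suppress=True)
for n in['scene','wrist']:
    W=np.load(n+'0.npy');P=W.reshape(-1,3)
    T=P[(abs(P[:,2]-.075)<.004)&(P[:,0]>.35)&(P[:,0]<.62)&(abs(P[:,1])<.21)]
    print(n,len(T),T.min(0),T.max(0), cv2.minAreaRect((T[:,:2]*1000).astype(np.float32)))
    for a in(-.2,-.1,0,.1,.2): print(fit(W,[np.median(T[:,0]),np.median(T[:,1]),a]))
E
```

```text
scene 1213 [ 0.4006 -0.2076  0.071 ] [0.5496 0.2051 0.079 ] ((480.8431396484375, -1.043853759765625), (410.7672119140625, 131.017578125), 83.87419128417969)
(array([ 0.475 , -0.0161, -0.0729]), 413, np.float64(0.0041497608683601465), np.float64(0.10124467797147807))
(array([ 0.475 , -0.0161, -0.0729]), 413, np.float64(0.004149695511707362), np.float64(0.10124467797147807))
(array([ 0.475 , -0.0161, -0.0729]), 413, np.float64(0.00414968557345859), np.float64(0.10124467797147807))
(array([ 0.475 , -0.0161, -0.0729]), 413, np.float64(0.004149754802442035), np.float64(0.10124467797147807))
(array([ 0.475 , -0.0161, -0.0729]), 413, np.float64(0.004149633051408967), np.float64(0.10124467797147807))
wrist 11929 [ 0.4112 -0.149   0.0711] [0.5583 0.1187 0.079 ] ((480.07696533203125, -14.430145263671875), (257.5697937011719, 131.27796936035156), 83.96269989013672)
(array([0.4806, 0.0148, 0.2979]), 6461, np.float64(0.007353944066126411), np.float64(0.10036289529129855))
(array([0.4806, 0.0148, 0.2979]), 6461, np.float64(0.007353946136175703), np.float64(0.10036289529129855))
(array([0.4806, 0.0148, 0.2979]), 6461, np.float64(0.007353944058825265), np.float64(0.10036289529129855))
(array([0.4807, 0.0148, 0.2981]), 6461, np.float64(0.007352478075465994), np.float64(0.10036289529129855))
(array([0.4806, 0.0148, 0.2979]), 6461, np.float64(0.007354129511868812), np.float64(0.10036289529129855))
```

Run:
```python
from fit import *
np.set_printoptions(precision=4,suppress=True)
W=np.load('wrist0.npy');P=W.reshape(-1,3);P=P[np.isfinite(P[:,0])]
T=P[(abs(P[:,2]-.075)<.003)&(abs(P[:,0]-.48)<.1)&(abs(P[:,1]+.015)<.15)]
print(np.median(T[:,2]))
W2=W.copy();W2[W2[...,2]<.1015]=np.nan
x,n,e,z=fit(W2,[.480,-.0144,-.105]);print(x,n,e,z)
for p in(x,[.480,-.0144,-.105]):
  for l in L:
    c=R(p[2])@l+p[:2];r=np.linalg.norm(P[:,:2]-c,axis=1)
    h=P[r<.02,2];g=P[(r>.026)&(r<.034),2]
    print(c,len(h),np.percentile(h,[10,50,90]) if len(h) else '',np.percentile(g,[50,80,95]) if len(g) else '')
q=P[(P[:,2]>.118)&(P[:,2]<.135)&(abs(P[:,0]-.45)<.06)&(abs(P[:,1]-.03)<.09)];print('tab',len(q),np.median(q,0),q.min(0),q.max(0))
```

```text
0.07540960186442547
[ 0.4803 -0.0153 -0.0762] 2316 0.001367612485076157 0.10314628877789389
[0.5077 0.0548] 1690 [0.0985 0.0994 0.1003] [0.0995 0.1033 0.1041]
[ 0.5022 -0.017 ] 1378 [0.0987 0.0996 0.1004] [0.0973 0.1032 0.1041]
[ 0.4967 -0.0888] 47 [0.089  0.09   0.0907] [0.0903 0.1008 0.1037]
[0.5094 0.0549] 1697 [0.0984 0.0994 0.1002] [0.0986 0.1032 0.1041]
[ 0.5019 -0.0167] 1379 [0.0987 0.0996 0.1004] [0.0974 0.1032 0.1041]
[ 0.4943 -0.0883] 54 [0.089  0.0899 0.0907] [0.0903 0.1008 0.1037]
tab 391 [0.4518 0.0383 0.1262] [0.4379 0.0313 0.1181] [0.4573 0.0446 0.1294]
```

View pics/wrist0.png

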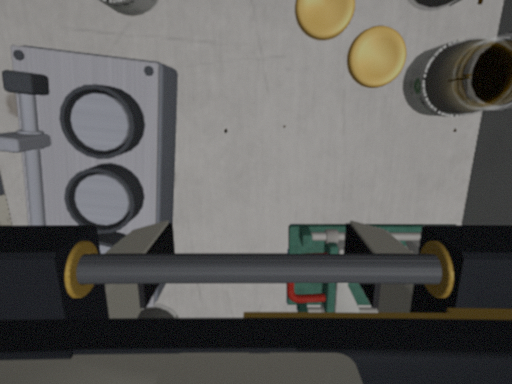

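```bash
cat > go.py <<'E'
import sys,numpy as np
from scipy.spatial.transform import Rotation as Ro
from workcell import ctrl
np.set_printoptions(precision=4,suppress=True)
s=ctrl.get_state();r=Ro.from_euler('xyz',s['tcp_rot']).as_matrix()
print(s['time_s'],s['tool_pos'],s['contact_force'])
for a in sys.argv[1:]:
    print(a,(r.T@(np.array(eval(a))-s['tool_pos'])*1000).round(1))
# correction to point straight down, same yaw
x=np.array([0,0,-1]);y=r[:,1]*[1,1,0];y/=np.linalg.norm(y);G=np.c_[x,y,np.cross(x,y)]
print('axes',r.tolist(),'rot',Ro.from_matrix(r.T@G).as_rotvec())
E
python3 go.py '.5085,.055,.150' '.5085,.055,.108'
```

```text
1.0 [0.65   0.     0.2267] [0.2211 0.2337 0.2401]
.5085,.055,.150 [  76.7 -141.5  -55. ]
.5085,.055,.108 [ 118.7 -141.5  -55. ]
axes [[5.260048342747847e-05, 0.9999999948991749, 8.622551074899398e-05], [7.673007891673134e-06, 8.622510726186139e-05, -0.9999999962531776], [-0.9999999985871568, 5.26011448394037e-05, -7.66847237021473e-06]] rot [ 0.     -0.     -0.0001]
```

```bash
python3 -m inch '[{"fingers":0,"xyz":[0,-50,-20],"angular":[0,0,0]},{"fingers":0,"xyz":[20,-100,-40],"angular":[0,0,0]},{"fingers":0,"xyz":[50,-141.5,-55],"angular":[0,0,0]},{"fingers":0,"xyz":[90,-141.5,-55],"angular":[0,0,0]},{"fingers":0,"xyz":[110,-141.5,-55],"angular":[0,0,0]},{"fingers":0,"xyz":[115,-141.5,-55],"angular":[0,0,0]},{"fingers":0,"xyz":[115,-141.5,-55],"angular":[0,0,0]},{"fingers":0,"xyz":[115,-141.5,-55],"angular":[0,0,0]},{"fingers":0,"xyz":[115,-141.5,-55],"angular":[0,0,0]},{"fingers":0,"xyz":[115,-141.5,-55],"angular":[0,0,0]}]' 10
python3 - <<'E'
from h import *
p,d,C=grab('side','pics/side1.png')
a=p[:,:,::-1];b,_,_=grab('scene','pics/scene1.png');b=b[130:290,150:370,::-1]
cv2.imwrite('pics/m1.png',np.vstack([cv2.resize(a,(420,315)),cv2.resize(b,(420,285))]))
E
python3 go.py '.5085,.055,.097'
```

```text
time_s: 2.25
tool_pos: [0.5089, 0.055, 0.1122]
tcp_rot: [1.565, 1.57, -0.006]
contact_force: [0.3, 0.3, -0.2]
gripper_width: 0.0007
2.35 [0.5087 0.055  0.112 ] [-0.4435 -0.2771  0.3068]
.5085,.055,.097 [15.  -0.2  0. ]
axes [[0.0005039158878205885, 0.9999998719023009, -4.7583187569366636e-05], [-4.763739627877683e-06, -4.758079308586627e-05, -0.9999999988566874], [-0.9999998730230343, 0.0005039161139183679, 4.7397623000322575e-06]] rot [-0.      0.     -0.0005]
```

View pics/m1.png

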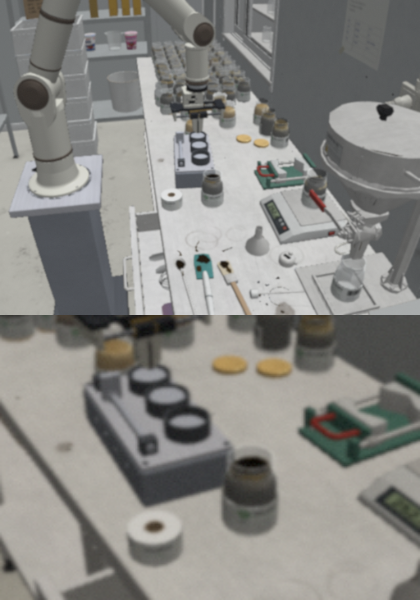

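The gripper is over the left collar, at about (150,370) in the lower panel, and nothing else is near it. Next I feel the left cap.

```bash
python3 -m inch '[{"fingers":0,"xyz":[4,0,0],"angular":[0,0,0]},{"fingers":0,"xyz":[8,0,0],"angular":[0,0,0]},{"fingers":0,"xyz":[11,0,0],"angular":[0,0,0]},{"fingers":0,"xyz":[13,0,0],"angular":[0,0,0]},{"fingers":0,"xyz":[14,0,0],"angular":[0,0,0]},{"fingers":0,"xyz":[15,0,0],"angular":[0,0,0]},{"fingers":0,"xyz":[15.5,0,0],"angular":[0,0,0]},{"fingers":0,"xyz":[15.5,0,0],"angular":[0,0,0]},{"fingers":0,"xyz":[15.5,0,0],"angular":[0,0,0]},{"fingers":0,"xyz":[15.5,0,0],"angular":[0,0,0]}]'
```

```text
time_s: 3.6
tool_pos: [0.5085, 0.055, 0.0968]
tcp_rot: [0.408, 1.57, -1.162]
contact_force: [-2.4, -0.6, 5.2]
gripper_width: 0.0005
```

```bash
python3 -m inch '[{"fingers":0,"xyz":[4,0,0],"angular":[0,0,0]},{"fingers":0,"xyz":[8,0,0],"angular":[0,0,0]},{"fingers":0,"xyz":[11,0,0],"angular":[0,0,0]},{"fingers":0,"xyz":[13,0,0],"angular":[0,0,0]},{"fingers":0,"xyz":[14,0,0],"angular":[0,0,0]},{"fingers":0,"xyz":[15,0,0],"angular":[0,0,0]},{"fingers":0,"xyz":[15.5,0,0],"angular":[0,0,0]},{"fingers":0,"xyz":[16,0,0],"angular":[0,0,0]},{"fingers":0,"xyz":[16,0,0],"angular":[0,0,0]},{"fingers":0,"xyz":[16,0,0],"angular":[0,0,0]}]'
```

```text
time_s: 4.85
tool_pos: [0.5085, 0.055, 0.0825]
tcp_rot: [0.256, 1.569, -1.314]
contact_force: [-6.5, -1.0, 18.8]
gripper_width: 0.0003
```

```bash
python3 -m inch '[{"fingers":0,"xyz":[2,0,0],"angular":[0,0,0]},{"fingers":0,"xyz":[2,0,0],"angular":[0,0,0]},{"fingers":0,"xyz":[-4,0,0],"angular":[0,0,0]},{"fingers":0,"xyz":[-12,0,0],"angular":[0,0,0]},{"fingers":0,"xyz":[-12,0,0],"angular":[0,0,0]},{"fingers":0,"xyz":[-12,0,0],"angular":[0,0,0]},{"fingers":0,"xyz":[-12,0,0],"angular":[0,0,0]},{"fingers":0,"xyz":[-12,0,0],"angular":[0,0,0]},{"fingers":0,"xyz":[-12,0,0],"angular":[0,0,0]},{"fingers":0,"xyz":[-12,0,0],"angular":[0,0,0]}]'
```

```text
time_s: 6.1
tool_pos: [0.5084, 0.055, 0.0944]
tcp_rot: [0.165, 1.569, -1.406]
contact_force: [0.4, -0.5, 0.7]
gripper_width: 0.0005
```

```bash
python3 -m inch '[{"fingers":0,"xyz":[-20,0,0],"angular":[0,0,0]},{"fingers":0,"xyz":[-24,-1,10],"angular":[0,0,0]},{"fingers":0,"xyz":[-22,-4,45],"angular":[0,0,0]},{"fingers":0,"xyz":[-18,-6,72],"angular":[0,0,0]},{"fingers":0,"xyz":[-16,-6,72],"angular":[0,0,0]},{"fingers":0,"xyz":[-12,-6,72],"angular":[0,0,0]},{"fingers":0,"xyz":[-7,-6,72],"angular":[0,0,0]},{"fingers":0,"xyz":[-4,-6,72],"angular":[0,0,0]},{"fingers":0,"xyz":[-2.5,-6,72],"angular":[0,0,0]},{"fingers":0,"xyz":[-2.5,-6,72],"angular":[0,0,0]}]'
```

```text
time_s: 7.35
tool_pos: [0.5023, -0.0159, 0.0972]
tcp_rot: [-0.108, 1.57, -1.677]
contact_force: [-2.0, 1.6, 5.6]
gripper_width: 0.0004
```

Contact at 0.097, so the middle plunger is OUT. Press it, release, and re-feel at 0.0945.

```bash
python3 -m inch '[{"fingers":0,"xyz":[5,0,0],"angular":[0,0,0]},{"fingers":0,"xyz":[10,0,0],"angular":[0,0,0]},{"fingers":0,"xyz":[14,0,0],"angular":[0,0,0]},{"fingers":0,"xyz":[16,0,0],"angular":[0,0,0]},{"fingers":0,"xyz":[17,0,0],"angular":[0,0,0]},{"fingers":0,"xyz":[17,0,0],"angular":[0,0,0]},{"fingers":0,"xyz":[17,0,0],"angular":[0,0,0]},{"fingers":0,"xyz":[17,0,0],"angular":[0,0,0]},{"fingers":0,"xyz":[17,0,0],"angular":[0,0,0]},{"fingers":0,"xyz":[17,0,0],"angular":[0,0,0]}]';  python3 -m inch '[{"fingers":0,"xyz":[2,0,0],"angular":[0,0,0]},{"fingers":0,"xyz":[2,0,0],"angular":[0,0,0]},{"fingers":0,"xyz":[-4,0,0],"angular":[0,0,0]},{"fingers":0,"xyz":[-12.5,0,0],"angular":[0,0,0]},{"fingers":0,"xyz":[-12.5,0,0],"angular":[0,0,0]},{"fingers":0,"xyz":[-12.5,0,0],"angular":[0,0,0]},{"fingers":0,"xyz":[-12.5,0,0],"angular":[0,0,0]},{"fingers":0,"xyz":[-12.5,0,0],"angular":[0,0,0]},{"fingers":0,"xyz":[-12.5,0,0],"angular":[0,0,0]},{"fingers":0,"xyz":[-12.5,0,0],"angular":[0,0,0]}]'
```

```text
time_s: 8.6
tool_pos: [0.5025, -0.0158, 0.0823]
tcp_rot: [0.027, 1.568, -1.542]
contact_force: [-7.9, -0.7, 23.8]
gripper_width: 0.0004
time_s: 9.85
tool_pos: [0.5024, -0.0158, 0.0947]
tcp_rot: [-0.016, 1.568, -1.585]
contact_force: [0.9, -0.1, 0.4]
gripper_width: 0.0006
```

Middle is in. Now the right one: feel first at 0.0945, where any force means it is OUT.

```bash
python3 -m inch '[{"fingers":0,"xyz":[-20,0,0],"angular":[0,0,0]},{"fingers":0,"xyz":[-24,-1,10],"angular":[0,0,0]},{"fingers":0,"xyz":[-22,-4,45],"angular":[0,0,0]},{"fingers":0,"xyz":[-18,-6.5,72],"angular":[0,0,0]},{"fingers":0,"xyz":[-16,-6.5,72],"angular":[0,0,0]},{"fingers":0,"xyz":[-12,-6.5,72],"angular":[0,0,0]},{"fingers":0,"xyz":[-7,-6.5,72],"angular":[0,0,0]},{"fingers":0,"xyz":[-3,-6.5,72],"angular":[0,0,0]},{"fingers":0,"xyz":[0,-6.5,72],"angular":[0,0,0]},{"fingers":0,"xyz":[0,-6.5,72],"angular":[0,0,0]}]'; python3 -m inch '[{"fingers":0,"xyz":[2,0,0],"angular":[0,0,0]},{"fingers":0,"xyz":[4,0,0],"angular":[0,0,0]},{"fingers":0,"xyz":[5,0,0],"angular":[0,0,0]},{"fingers":0,"xyz":[6,0,0],"angular":[0,0,0]},{"fingers":0,"xyz":[6.5,0,0],"angular":[0,0,0]},{"fingers":0,"xyz":[6.5,0,0],"angular":[0,0,0]},{"fingers":0,"xyz":[6.5,0,0],"angular":[0,0,0]},{"fingers":0,"xyz":[6.5,0,0],"angular":[0,0,0]},{"fingers":0,"xyz":[6.5,0,0],"angular":[0,0,0]},{"fingers":0,"xyz":[6.5,0,0],"angular":[0,0,0]}]'
```

```text
time_s: 11.1
tool_pos: [0.4959, -0.0875, 0.0946]
tcp_rot: [-0.232, 1.568, -1.8]
contact_force: [-0.5, 0.8, 0.3]
gripper_width: 0.0008
time_s: 12.35
tool_pos: [0.4959, -0.0875, 0.0887]
tcp_rot: [-0.232, 1.568, -1.8]
contact_force: [-2.6, -0.2, 8.1]
gripper_width: 0.0009
```

```bash
python3 -m inch '[{"fingers":0,"xyz":[-30,0,0],"angular":[0,0,0]},{"fingers":0,"xyz":[-65,0,0],"angular":[0,0,0]},{"fingers":0,"xyz":[-65,-10,-50],"angular":[0,0,0]},{"fingers":0,"xyz":[-65,-30,-100],"angular":[0,0,0]},{"fingers":0,"xyz":[-65,-52,-153],"angular":[0,0,0]},{"fingers":0,"xyz":[-65,-52,-153],"angular":[0,0,0]},{"fingers":0,"xyz":[-65,-52,-153],"angular":[0,0,0]},{"fingers":0,"xyz":[-45,-52,-153],"angular":[0,0,0]},{"fingers":0,"xyz":[-30,-52,-153],"angular":[0,0,0]},{"fingers":0,"xyz":[-30,-52,-153],"angular":[0,0,0]}]'
python3 - <<'E'
from h import *
b,d,C=grab('scene','pics/scene2.png');a,d,C=grab('wrist','pics/wrist2.png')
cv2.imwrite('pics/m2.png',np.vstack([cv2.resize(a[:,:,::-1],(400,300)),cv2.resize(b[130:290,150:370,::-1],(400,290))]))
E
python3 go.py '.4442,.0654,.106'
```

```text
time_s: 13.6
tool_pos: [0.4427, 0.0643, 0.1171]
tcp_rot: [-0.892, 1.566, -2.462]
contact_force: [-0.8, -0.4, -0.7]
gripper_width: 0.0003
13.7 [0.4437 0.065  0.1183] [-0.1206  0.0274  0.3791]
.4442,.0654,.106 [12.3  0.5 -0.4]
axes [[-0.00112125541107011, 0.9999980811688268, 0.0016063763468948666], [-0.0026108116776150103, 0.001603444497069506, -0.9999953063030491], [-0.999995963216196, -0.0011254440943621602, 0.0026090087970895848]] rot [0.     0.0026 0.0011]
```

View pics/m2.png

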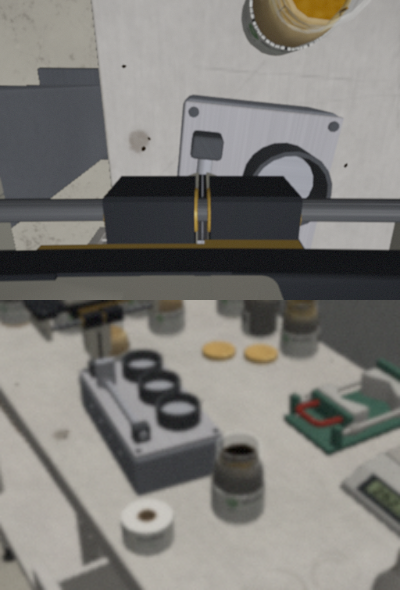

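```bash
python3 -m inch '[{"fingers":0,"xyz":[7,0,0],"angular":[0,0,0]},{"fingers":0,"xyz":[11,0,0],"angular":[0,0,0]},{"fingers":0,"xyz":[11,0,0],"angular":[0,0,0]},{"fingers":0,"xyz":[11,-0.5,5],"angular":[0,0,0]},{"fingers":0,"xyz":[11,-1,9],"angular":[0,0,0]},{"fingers":0,"xyz":[11,-1,12],"angular":[0,0,0]},{"fingers":0,"xyz":[11,-1.4,14],"angular":[0,0,0]},{"fingers":0,"xyz":[11,-1.6,16],"angular":[0,0,0]},{"fingers":0,"xyz":[11,-1.8,18],"angular":[0,0,0]},{"fingers":0,"xyz":[11,-1.8,18],"angular":[0,0,0]}]'
```

```text
time_s: 14.95
tool_pos: [0.4419, 0.0467, 0.1074]
tcp_rot: [-0.386, 1.568, -1.955]
contact_force: [0.5, 1.0, 0.7]
gripper_width: 0.0007
```

```bash
python3 -m inch '[{"fingers":0,"xyz":[0,-0.3,3],"angular":[0,0,0]},{"fingers":0,"xyz":[0,-0.5,5],"angular":[0,0,0]},{"fingers":0,"xyz":[0,-0.7,7],"angular":[0,0,0]},{"fingers":0,"xyz":[0,-0.9,9],"angular":[0,0,0]},{"fingers":0,"xyz":[0,-1.1,11],"angular":[0,0,0]},{"fingers":0,"xyz":[0,-1.3,13],"angular":[0,0,0]},{"fingers":0,"xyz":[0,-1.5,15],"angular":[0,0,0]},{"fingers":0,"xyz":[0,-1.7,17],"angular":[0,0,0]},{"fingers":0,"xyz":[0,-1.9,19],"angular":[0,0,0]},{"fingers":0,"xyz":[0,-2.1,21],"angular":[0,0,0]}]'
```

```text
time_s: 16.2
tool_pos: [0.4396, 0.0255, 0.1074]
tcp_rot: [-0.46, 1.568, -2.029]
contact_force: [-1.9, 2.5, 0.1]
gripper_width: 0.0003
```

```bash
python3 -m inch '[{"fingers":0,"xyz":[0,-0.2,2],"angular":[0,0,0]},{"fingers":0,"xyz":[0,-0.4,4],"angular":[0,0,0]},{"fingers":0,"xyz":[0,-0.6,6],"angular":[0,0,0]},{"fingers":0,"xyz":[0,-0.8,8],"angular":[0,0,0]},{"fingers":0,"xyz":[0,-1,9],"angular":[0,0,0]},{"fingers":0,"xyz":[0,-1,10],"angular":[0,0,0]},{"fingers":0,"xyz":[0,-1,11],"angular":[0,0,0]},{"fingers":0,"xyz":[0,-1.1,12],"angular":[0,0,0]},{"fingers":0,"xyz":[0,-1.2,12.5],"angular":[0,0,0]},{"fingers":0,"xyz":[0,-1.2,12.5],"angular":[0,0,0]}]'
```

```text
time_s: 17.45
tool_pos: [0.4387, 0.0158, 0.1075]
tcp_rot: [-1.775, 1.57, 2.941]
contact_force: [-1.5, 9.8, -1.3]
gripper_width: 0.0005
```

```bash
python3 -m inch '[{"fingers":0,"xyz":[0,-0.1,3],"angular":[0,0,0]},{"fingers":0,"xyz":[0,-0.2,3.5],"angular":[0,0,0]},{"fingers":0,"xyz":[0,-0.3,4],"angular":[0,0,0]},{"fingers":0,"xyz":[0,-0.3,4.5],"angular":[0,0,0]},{"fingers":0,"xyz":[0,-0.3,5],"angular":[0,0,0]},{"fingers":0,"xyz":[0,-0.3,5],"angular":[0,0,0]},{"fingers":0,"xyz":[0,-0.3,5],"angular":[0,0,0]},{"fingers":0,"xyz":[0,-0.3,5],"angular":[0,0,0]},{"fingers":0,"xyz":[0,-0.3,5],"angular":[0,0,0]},{"fingers":0,"xyz":[0,-0.3,5],"angular":[0,0,0]}]'
```

```text
time_s: 18.7
tool_pos: [0.4386, 0.0157, 0.1076]
tcp_rot: [3.096, 1.565, 1.532]
contact_force: [-1.7, 15.9, 0.6]
gripper_width: 0.0003
```

It's hard against the stop: 16 N with no movement. Back away and look.

```bash
python3 -m inch '[{"fingers":0,"xyz":[0,0.8,-8],"angular":[0,0,0]},{"fingers":0,"xyz":[0,1.5,-15],"angular":[0,0,0]},{"fingers":0,"xyz":[-30,1.5,-15],"angular":[0,0,0]},{"fingers":0,"xyz":[-80,1.5,-15],"angular":[0,0,0]},{"fingers":0,"xyz":[-130,20,-15],"angular":[0,0,0]},{"fingers":0,"xyz":[-130,60,15],"angular":[0,0,0]},{"fingers":0,"xyz":[-130,110,15],"angular":[0,0,0]},{"fingers":0,"xyz":[-130,160,15],"angular":[0,0,0]},{"fingers":0,"xyz":[-130,170,15],"angular":[0,0,0]},{"fingers":0,"xyz":[-130,170,15],"angular":[0,0,0]}]'
python3 - <<'E'
from fit import *
b,d,C=grab('scene','pics/scene3.png');a,d,C=grab('wrist','pics/wrist3.png')
cv2.imwrite('pics/m3.png',np.vstack([cv2.resize(a[:,:,::-1],(400,300)),cv2.resize(b[130:290,150:370,::-1],(400,290))]))
P=cloud(d,C).reshape(-1,3);P=P[np.isfinite(P[:,0])];p=np.array([.480,-.0148,-.1])
B=(P[:,:2]-p[:2])@R(p[2]);
for l in L: 
    h=P[np.linalg.norm(B-l,axis=1)<.018,2];print(len(h),np.median(h) if len(h) else '')
m=(P[:,2]>.12)&(P[:,2]<.132)&(abs(B[:,0]+.044)<.025)&(abs(B[:,1])<.08);print('tab',m.sum(),np.median(B[m],0),B[m].min(0),B[m].max(0))
print(ctrl.get_state()['contact_force'],[(t,w(C,r[0]['location']).round(3)) for t in['jar_amber','jar_dark'] if (r:=ctrl.search_frame(t,'wrist'))])
E
```

```text
time_s: 19.95
tool_pos: [0.6083, 0.0007, 0.2368]
tcp_rot: [-2.896, 1.565, 1.822]
contact_force: [-0.4, 0.1, -0.3]
gripper_width: 0.0002
1145 0.08687932133400716
967 0.08711598071545562
0 
tab 522 [-0.04184825  0.00917166] [-0.05788595  0.00149995] [-0.02831699  0.01408749]
[-0.57466779  0.0207302  -0.42950692] [('jar_amber', array([0.523, 0.167, 0.043]))]
```

View pics/m3.png

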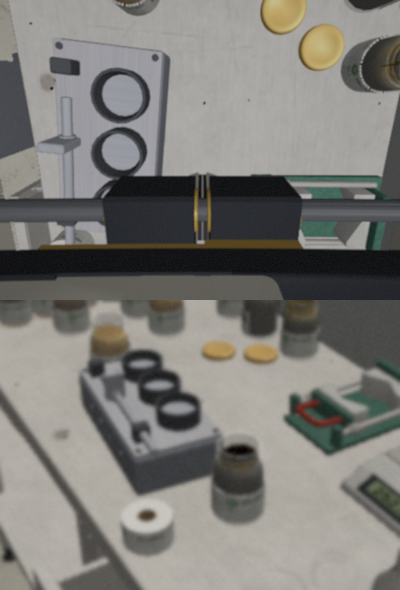

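Tab now sits at box y ≈ 9 mm (8 expected at the stop), at about (58,145) in the upper panel. The jars and label roll stand as before, and the arm is clear.

```bash
python3 -c "
from workcell import ctrl
print(ctrl.hand_in())"
```

```text
the job is handed in; nothing more can be done
None
```

The interlock box is ready and the job is handed in: all three plungers are locked in and the bolt is shot to its stop. It took about 20 s of the 58 s allowed.

- **Plungers:** The left and middle ones were out, with contact at about 97 mm. I pressed each to its stop once, and feeling again at 94.5 mm found no contact, so both are in. The right one was already in (contact at about 89 mm), so I left it.
- **Bolt:** It slid with about 3 N and then stood firm at the stop under 16 N, well below the 60 N limit.
- **Last look:** Depth from the wrist camera put the tab at box y ≈ 9 mm, against 8 mm expected at the stop, so travel was about 41 mm. The left and middle caps read about 87 mm, slightly below the nominal 89 mm. The right cap was hidden from the wrist camera in that view.
- **Bystanders:** The jars and label roll look upright and unmoved. The funnel was outside that last crop, but the arm never went near it. The contact force read under 1 N with the arm clear.

The two fits of the box's turn disagreed a little (-0.076 and -0.105 rad). The presses and the push still landed where expected.

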